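Line up the quarter-turn wing and hold the access panel home

ROBOT

A 7-joint arm with a two-finger parallel gripper is mounted at the origin on a cart in front of the work surface, level with it; the furniture and walls round the work are solid. World frame = base frame: x ahead of the robot, y to its left, z up, the work surface at z = 0. Lengths are in m, angles in rad, forces in N, time in s.
With the tool pointing down it reaches from about 0.4 to 0.85 m from the base axis. Payload 4.5 kg.
Tool frame: the origin (TCP) lies at the very end of the fingers, on their centre line; the grasp point (between the pads) lies 19 mm behind it (grip_point_offset is the distance from the TCP to the grasp point, in m); z points along the fingers, y is the line along which they close (so a half turn about z gives the same grasp; the last joint's range is limited). The gripper opens to 88 mm and grips with 3 to 60 N. Pads are 18 mm wide; open, the fingers measure 123 mm over their backs; the gripper's body (75 mm by 187 mm) begins 45 mm behind the grasp point.
Start: joints at [-1.103, 0.689, -0.195, 1.565, 0.157, 0.902, -0.215], TCP at [0.263, 0.567, 0.239] pointing down, gripper open.
Joint ranges: [-3.01, 3.01], [-0.46, 2.08], [-1.47, 1.51], [0.13, 2.56], [-1, 4.14], [0.04, 2.09], [-2.66, 2.66]. Speed limits (rad/s): [2.57, 2.57, 3.14, 3.14, 3.14, 3.14, 3.14].

INTERFACE

Orientations are given as a unit quaternion [x, y, z, w].
In Python, from plant import get_state, snapshot, camera_params, finish_job, grip_point_offset gives the robot as it stands.
- The arm moves only by the tool creep_tool, called by a JSON object that holds its "api" and its "payload", one argument or row to a line. Schema: {"type":"object","properties":{"increments":{"type":"array","items":{"type":"number"},"minItems":7,"maxItems":70},"clamp_n":{"type":"number"},"only":{"type":"string"},"quiet":{"type":"boolean"},"lines":{"type":"string"}},"required":["increments"],"additionalProperties":false}. increments is one flat list of numbers that holds 1 to 10 rows one after another, with no inner brackets; each row has 7 numbers: the opening from 0.0 (shut) to 1.0 (fully open), then dx, dy, dz in m, then a rotation vector rx, ry, rz in rad; each row is the pose to reach, as a shift and turn from the pose commanded when the call began, along the tool's axes at that moment; what a row does not reach only later rows make up. A row lasts 1/10 s, in which the tool goes at most 0.05 m and 0.15 rad, less where a joint would pass 70% of its speed; a pose out of reach is approached as far as the arm can. The fingers move at their own pace and stop on an object; clamp_n is the grip in N (left out, the last holds). Time passes only in rows, so rows that do not move let the fingers close. The tool returns the time, the measured TCP pose, the force, the opening and the grip force at its end. only (a regular expression) keeps the lines of the reply that match it, lines (a string "A,B") keeps lines A to B, and quiet returns only ok. Input that does not fit is refused with a message, and nothing moves.
- get_state(): the state, without advancing time (a new reading comes with each control period).
- snapshot(name): name is "scene" or "top" or "wrist"; returns (picture, depth): 384x512x3 uint8, red, green, blue; 384x512 float32, m along the optical axis (not along the pixel's ray), 0 where there is no reading.
- camera_params(name): a dict with "fx", "fy", "cx", "cy" (pixels), "rvec" (rotation vector, rad) and "tvec" (3), from world to camera coordinates, as OpenCV has them. Camera axes: x right, y down, z forward; pixel columns grow to the right and rows downward; lengths in m; the calibration is good to about 2 mm. The wrist camera is an equidistant fisheye: a pixel r from the principal point sees the ray r / f radians off the axis. A picture is of the moment at which its call begins: read the wrist's pose just before it. camera_params takes no time and is no camera call; for the wrist camera it gives the pose at the moment of the call.
- finish_job(): hands the job in; it is judged then, once.
The state is a dict: "clock": time; "q": joint angles; "qd": joint speeds; "joint_torque": joint torques, N m; "tool_pos": TCP position; "eef_rot": TCP orientation; "contact_force": force on the tool from outside, world axes, zero at the start; "moment": the same for the moment, N m; "opening": opening from 0.0 (shut) to 1.0 (fully open); "finger_force": force on a finger pad.
Only numpy, scipy, OpenCV 4.12 (cv2) and the standard library are available. Lean on these libraries where they do the work, as an engineer would, in place of code of your own. Each camera call takes 0.05 s, during which the arm holds its last target. There are 200 camera calls.

TASK

Turn the wing of the quarter-turn fastener on the open grey junction housing until it lines up with the slot in the sprung access panel, while the panel is still open. Then swing the panel down over the wing, press it fully home against the housing frame, and finish while still holding it pressed there with a moderate push (under 30 N), so that a colleague can lock it: do not let go. Leave the other things on the bench where they are.

Things in the scene. Friction and masses are not known exactly. Their poses are not given: they have to be found in the camera images.
- housing: Fixed grey open-topped junction housing, 160 (x) x 190 (y) x 70 mm (z), terminal blocks inside; origin at the centre of its underside on the bench, z up, x from the fastener side to the hinge side (roughly to the robot's right), y along the hinge. Its solid rim on the fastener side, 50 mm wide, top at 70 mm, carries the fastener.
- wing (a joint): Angle (rad) of the fastener's steel wing about the housing's z, counter-clockwise from above positive; 0: its long axis lies along the housing's y, in line with the slot. Range -0.8 to 1.6, no stop or click at 0; stays where left (0.04 Nm friction); starts at 0.6 to 1.4. It passes the slot within about 0.2 of 0, else the panel lands on it, about 25 mm short.
- wing_grip (a point): Centre of the wing, on its turning axis, 90 mm above the bench, 55 mm from the housing's centre on its -x side. The wing is an upright plate 34 mm long, 9 mm thick, 20 mm tall (80 to 100 mm above the bench) on a 9 mm stud; grip it from above across its thickness. The point turns with the wing: its y axis is the wing's long axis.
- panel (a joint): Angle (rad) of the access panel about its hinge along the housing's y on its +x side: 0 = flat, fully home on the frame; 1.75 = fully open, leaning back past upright, where it starts (top edge then 232 mm above the bench). A hinge spring pushes it open: about 2 N at the free edge when open, about 7 N at panel_press to hold it home. It springs open again when let go.
- panel_hinge (a point): Middle of the panel's hinge line, fixed to the housing, 75 mm from its centre on its +x side and 73.5 mm above the bench. The line runs along the housing's y.
- panel_press (a point): Point on the panel's outer face, 95 mm from the hinge line on its mid line: a good place to push, plain sheet all round. The panel is an aluminium sheet 186 mm wide (y), 4 mm thick, reaching 160 mm from the hinge line. The point's x points from free edge to hinge, z out of the outer face (up when home, away from the housing when open). The outer face lies 2 mm outside the hinge line.
- panel_slot (a point): Centre of the panel's slot on the outer face, 130 mm from the hinge line; the slot is 42 mm along y by 16 mm. With the panel home the wing stands through it, reaching 24 mm above the panel.
- beaker: Bystander, to be left alone: white measuring beaker with a handle, 82x109 mm, 108 mm tall, upright; origin at the centre of its foot
- nozzle: Bystander, to be left alone: spare filling nozzle, turned, pale metal, 34 mm across, 52 mm tall, standing; origin at the centre of its foot
- gasket_ring: Bystander, to be left alone: flat white seal ring, 51 mm across, 6 mm thick, lying; origin at the centre of its underside
- label_roll: Bystander, to be left alone: roll of blank labels, 96 mm across, 45 mm high, lying; origin at the centre of its underside
- spanner: Bystander, to be left alone: combination spanner, 183 mm long, 8 mm thick, lying flat; origin at the middle of its underside
- squeeze_bottle: Bystander, to be left alone: upright white squeeze bottle with a pointed spout, 58 mm across, 174 mm tall; origin at the centre of its foot

How it is judged:
On the way, in this order (a step that is already met when the one before it is completed fails the run):
1. the wing is turned in line with the slot while the panel is still open (value of joint wing between -0.2 and 0.2 rad and value of joint panel above 0.7 rad), for 0.2 s.
2. the panel is pressed home over the wing (value of joint wing between -0.25 and 0.25 rad and value of joint panel below 0.03 rad), for 0.2 s.
At the end, for the whole second after the job is handed in: The robot is still pushing on the panel with 4 to 35 N, the panel is home (within 0.03 rad, about 4 mm at its edge) and at rest, and the wing stands through the slot (within 0.25 rad of it) (all of step 2 and velocity of joint panel below 0.05 rad/s and (contact force between housing and the fingers above 4 N or contact force between housing and the arm above 4 N) and contact force between housing and the fingers below 35 N and contact force between housing and the arm below 35 N); the arm keeps its last pose, push and grip.
It fails at once if a bystander was pushed aside (more than 40 mm) (distance of any of beaker, nozzle, gasket_ring, label_roll, spanner, squeeze_bottle from where it was at the start of the episode above 0.04 m).
It also fails if it takes over 61 s, if anything falls off the work surface, if the arm or the gripper's body presses on something with over 40 N, if the wrist force passes 120 N, or if a joint passes its speed limit or range.

## Working session

There is one attempt and no reset: what is moved stays moved. The work goes in short steps, Python scripts to look and compute and a tool call to move; the robot and the scene stay as the last step left them, time stands still between calls to the robot, and variables do not carry over. Pictures are saved under pics/ and viewed, at most 10 in all, crops included, and the job is handed in when it is done.

```bash
mkdir -p pics; ls; cat > h.py <<'E'
import numpy as np, cv2
from scipy.spatial.transform import Rotation as R
from plant import get_state, snapshot, camera_params, grip_point_offset
def save(n,p): cv2.imwrite('pics/'+n+'.png',cv2.cvtColor(p,cv2.COLOR_RGB2BGR))
def cloud(name):
    c=camera_params(name); p,d=snapshot(name)
    v,u=np.mgrid[:384,:512]
    P=np.stack([(u-c['cx'])/c['fx']*d,(v-c['cy'])/c['fy']*d,d],-1)
    Rm=R.from_rotvec(np.array(c['rvec']).ravel()).as_matrix()
    W=(P-np.array(c['tvec']).ravel())@Rm
    W[d==0]=np.nan
    return p,W
E
python3 - <<'E'
from h import *
s=get_state();print(s)
for n in['scene','top']:
    p,W=cloud(n);save(n,p);np.savez(n+'.npz',p=p,W=W)
    c=camera_params(n);print(n,c)
E
```

```text
pics
{'clock': 0.0, 'q': array([-1.10315874,  0.68996086, -0.19452066,  1.56630432,  0.15728775,
        0.90244998, -0.21510126]), 'qd': array([-0.00055239,  0.0009724 ,  0.00051896,  0.00234263,  0.00022337,
        0.0016784 , -0.00191608]), 'joint_torque': array([ 4.91746014e-04, -5.27564156e+01, -1.26620583e+00, -1.53433979e+01,
       -5.24853403e-02,  6.46597429e-03,  1.71063621e-04]), 'tool_pos': array([0.26250713, 0.56654252, 0.23793518]), 'eef_rot': array([ 2.15184549e-01,  9.76573018e-01, -8.55893532e-04, -1.34306853e-04]), 'contact_force': array([0.9328795 , 0.03354853, 0.36623806]), 'moment': array([-0.00019444,  0.00341852, -0.01573842]), 'finger_force': 0.0, 'opening': 1.0018219986155452}
scene {'fx': 348.4304469578518, 'fy': 348.4304469578518, 'cx': 258.07676879876095, 'cy': 194.19448899597026, 'rvec': array([ 1.95302789, -0.52836773,  0.3453576 ]), 'tvec': array([-0.34912297,  0.29225375,  0.4485208 ])}
top {'fx': 435.1493585285654, 'fy': 435.1493585285654, 'cx': 250.58671292153736, 'cy': 190.73511044702553, 'rvec': array([ 2.15183084, -2.11786632,  0.15229211]), 'tvec': array([0.23582192, 0.52619802, 1.0927464 ])}
```

View pics/scene.png

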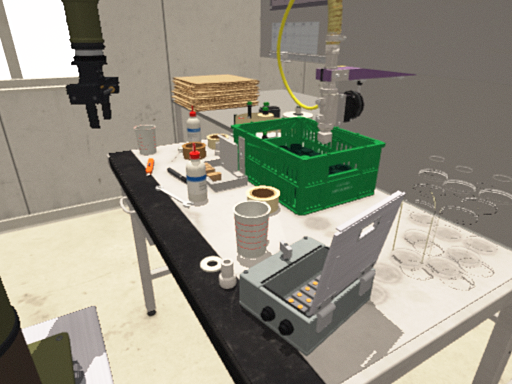

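View pics/top.png

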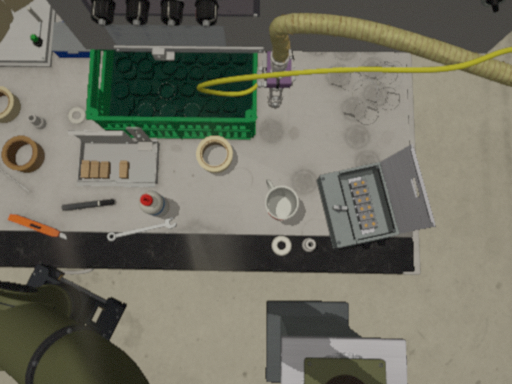

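Scene view: the open housing sits at about (310,290), with its wing near (287,248), the panel leaning back to the right and the beaker just left at (252,230). Top view: the housing is at about (355,207), the wing near (340,208), the panel is the strip x 385–430, and the beaker (282,203) and nozzle (309,245) are on the fastener side.

```bash
python3 - <<'E'
from h import *
z=np.load('top.npz');W=z['W'];p=z['p']
v,u=np.mgrid[:384,:512]
def reg(a,b,c,d): return (u>=a)&(u<=b)&(v>=c)&(v<=d)
Z=W[...,2]
m=reg(310,400,155,255)&(Z>.06)&(Z<.0735)
pts=W[m];print(len(pts),np.median(pts[:,2]))
r=cv2.minAreaRect((pts[:,:2]*1000).astype(np.float32));print('rim',r,cv2.boxPoints(r))
m=reg(325,360,190,225)&(Z>.085)
w=W[m];print('wing',len(w),w.round(4).mean(0),w[:,2].min(),w[:,2].max())
print(np.c_[u[m],v[m],(w*1000).round()].astype(int)[:60].tolist())
q=w[:,:2]-w[:,:2].mean(0);ev,V=np.linalg.eigh(q.T@q/len(q));print(ev**.5*1e3,V[:,1])
s=np.load('scene.npz')['W']
# everything in scene cam between 85..105 near wing
c=w[:,:2].mean(0)
mm=(np.linalg.norm(s[...,:2]-c,axis=-1)<.03)&(s[...,2]>.078)&(s[...,2]<.11)
k=s[mm];print('scene wing',len(k),k.mean(0));q=k[:,:2]-k[:,:2].mean(0);ev,V=np.linalg.eigh(q.T@q/len(q));print(ev**.5*1e3,V[:,1])
pm=reg(380,440,140,240)&(Z>.12);P=W[pm];print('panel',len(P),P.min(0),P.max(0))
for n,a in dict(beaker=(260,302,178,225),nozzle=(300,318,236,254),gasket=(270,293,234,257)).items():
    t=W[reg(*a)&(Z>.004)];print(n,np.percentile(t,[2,98],axis=0).round(3).tolist())
cv2.imwrite('pics/crop.png',cv2.resize(cv2.cvtColor(p[145:260,265:440],cv2.COLOR_RGB2BGR),None,fx=4.5,fy=4.5,interpolation=cv2.INTER_CUBIC))
E
```

```text
2022 0.06949990721247908
rim ((489.4511413574219, -29.85064697265625), (190.03636169433594, 161.99627685546875), 13.252678871154785) [[ 378.39496    27.207867]
 [ 415.53192  -130.47421 ]
 [ 600.5073    -86.909164]
 [ 563.37036    70.77292 ]]
wing 62 [0.47632258 0.02492258 0.09822097] 0.0855487719696451 0.10282481443250414
[[333, 205, 481, 40, 97], [334, 205, 481, 38, 100], [335, 205, 481, 35, 98], [336, 205, 481, 33, 101], [337, 205, 481, 30, 98], [338, 205, 481, 28, 99], [339, 205, 481, 25, 99], [340, 205, 481, 24, 103], [332, 206, 480, 40, 86], [333, 206, 478, 41, 101], [334, 206, 479, 38, 100], [335, 206, 479, 35, 99], [336, 206, 479, 33, 99], [337, 206, 479, 30, 99], [338, 206, 478, 28, 102], [339, 206, 479, 26, 101], [340, 206, 479, 23, 101], [341, 206, 479, 21, 99], [342, 206, 479, 18, 98], [343, 206, 479, 15, 97], [344, 206, 479, 13, 100], [345, 206, 479, 10, 97], [346, 206, 479, 8, 98], [332, 207, 477, 41, 88], [333, 207, 476, 40, 96], [334, 207, 476, 38, 102], [335, 207, 476, 36, 101], [336, 207, 476, 33, 102], [337, 207, 476, 30, 99], [338, 207, 476, 28, 102], [339, 207, 47
[... 445 characters left out ...]
], [343, 208, 474, 16, 99], [344, 208, 474, 13, 98], [345, 208, 474, 12, 102], [346, 208, 474, 8, 97], [337, 209, 473, 28, 86], [338, 209, 473, 26, 88], [339, 209, 472, 24, 90], [340, 209, 472, 22, 92], [341, 209, 472, 20, 95], [342, 209, 472, 18, 96], [343, 209, 472, 15, 95], [344, 209, 472, 12, 95]]
[2.85126531 9.9360814 ] [0.09757668 0.99522801]
scene wing 157 [0.47489978 0.01873984 0.0932799 ]
[ 2.40018073 10.28692806] [-0.00314432  0.99999506]
panel 2304 [ 0.41809416 -0.15510505  0.12000871] [ 0.60320528 -0.0888775   0.23812116]
beaker [[0.449, 0.129, 0.004], [0.541, 0.208, 0.11]]
nozzle [[0.372, 0.076, 0.006], [0.403, 0.107, 0.055]]
gasket [[0.361, 0.138, 0.004], [0.407, 0.186, 0.009]]
```

View pics/crop.png

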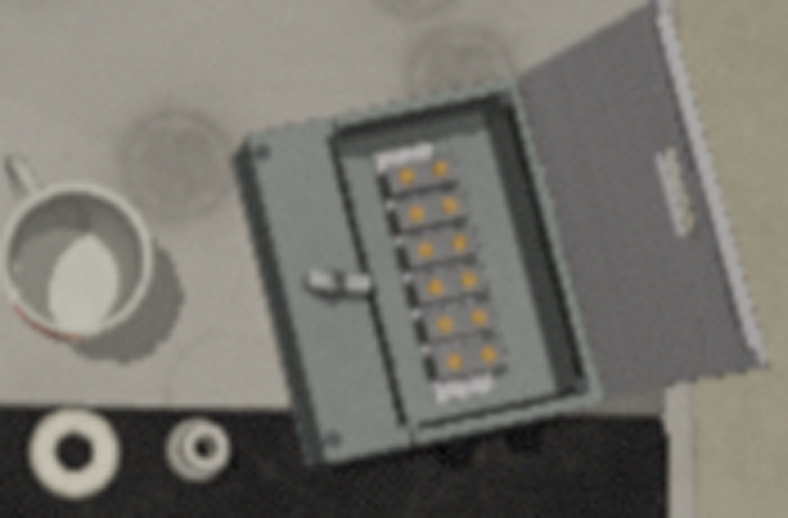

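The wing centre is at about (0.477, 0.024). The wing sits at about +1.2 rad, and the housing y axis is at 13.25° in world.

```bash
cat >> h.py <<'E'
yaw=np.deg2rad(13.25); C=np.array([.4895,-.0299])
hx=np.array([np.sin(yaw),-np.cos(yaw)]); hy=np.array([np.cos(yaw),np.sin(yaw)])
def hw(x,y,z): return np.r_[C+x*hx+y*hy,z]
def down(a): # tool pointing down, closing axis at world angle a (deg)
    a=np.deg2rad(a); y=np.array([np.cos(a),np.sin(a),0]); zz=np.array([0,0,-1.])
    return R.from_matrix(np.c_[np.cross(y,zz),y,zz])
def delta(pos,rot):
    s=get_state(); R0=R.from_quat(s['eef_rot'])
    return np.r_[R0.inv().apply(pos-s['tool_pos']),(R0.inv()*rot).as_rotvec()].round(4).tolist()
E
python3 -c "
from h import *
print(hw(-.055,0,.23), delta(hw(-.055,0,.23),down(-7)))"
```

```text
[0.47689398 0.02363586 0.23      ] [-0.4227, -0.4026, 0.0087, -0.0013, 0.0011, 1.2593]
```

{"api": "creep_tool", "payload": {
  "increments": [0.6, -0.04, -0.04, 0, 0, 0, 0.12, 0.6, -0.08, -0.076, 0, 0, 0, 0.25, 0.6, -0.12, -0.114, 0, 0, 0, 0.38, 0.6, -0.16, -0.152, 0, 0, 0, 0.5, 0.6, -0.2, -0.19, 0, 0, 0, 0.63, 0.6, -0.24, -0.228, 0, 0, 0, 0.75, 0.6, -0.28, -0.266, 0, 0, 0, 0.87, 0.6, -0.32, -0.304, 0, 0, 0, 0.99, 0.6, -0.36, -0.342, 0, 0, 0, 1.1, 0.6, -0.4227, -0.4026, 0.0087, 0, 0, 1.26],
  "clamp_n": 15
}}

```text
clock: 1.1
tool_pos: [0.4471, 0.1005, 0.2357]
eef_rot: [0.748, 0.664, 0.0, 0.0]
contact_force: [1.3, 0.3, -0.8]
opening: 0.599
finger_force: 0.0
```

```bash
python3 -c "
from h import *
print(hw(-.055,0,.23), delta(hw(-.055,0,.23),down(-7)),get_state()['q'])"
```

```text
[0.47689398 0.02363586 0.23      ] [-0.0729, 0.0386, 0.0056, 0.0006, -0.0006, 0.0043] [-0.39132374  0.48467188  0.10477363  2.06316201 -0.08725676  0.59698075
 -0.3442489 ]
```

{"api": "creep_tool", "payload": {
  "increments": [0.6, -0.036, 0.019, 0.003, 0, 0, 0, 0.6, -0.0729, 0.0386, 0.0056, 0, 0, 0, 0.6, -0.0729, 0.0386, 0.0056, 0, 0, 0, 0.6, -0.0729, 0.0386, 0.0056, 0, 0, 0]
}}

```text
clock: 1.5
tool_pos: [0.4766, 0.0247, 0.2296]
eef_rot: [0.747, 0.665, -0.0, -0.0]
contact_force: [-0.9, -0.1, -1.0]
opening: 0.6
finger_force: 0.0
```

```bash
python3 - <<'E'
from h import *
print(delta(hw(-.055,0,.23),down(-7)))
c=camera_params('wrist');print(c)
p,d=snapshot('wrist');save('wrist1',p);np.savez('wrist1.npz',p=p,d=d)
E
```

```text
[-0.001, 0.0005, -0.0004, -0.0007, 0.0, 0.0066]
{'fx': 297.3186396354542, 'fy': 297.3186396354542, 'cx': 257.0247243984056, 'cy': 194.43263087526705, 'rvec': array([-2.84188931,  0.16490077,  0.02467632]), 'tvec': array([-0.47008066,  0.03878309,  0.4042026 ])}
```

View pics/wrist1.png

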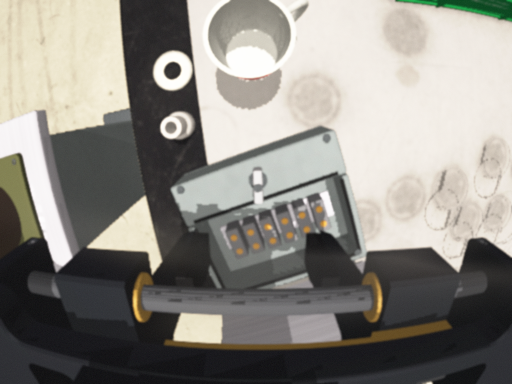

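The wrist view shows the wing at about (258,182), nearly vertical in the picture, between and slightly ahead of the open fingers. I'll measure its angle from the bright blob.

```bash
cat >> h.py <<'E'
def wray(c,u,v,z):
    x=(np.asarray(u)-c['cx'])/c['fx'];y=(np.asarray(v)-c['cy'])/c['fy'];r=np.hypot(x,y)+1e-9
    d=np.stack([np.sin(r)*x/r,np.sin(r)*y/r,np.cos(r)],-1)
    Rm=R.from_rotvec(np.array(c['rvec']).ravel()).as_matrix();o=-Rm.T@np.array(c['tvec']).ravel()
    D=d@Rm; return o+D*((z-o[2])/D[...,2])[...,None]
E
python3 - <<'E'
from h import *
c=camera_params('wrist');n=np.load('wrist1.npz');p=n['p'].astype(int);d=n['d']
print(p[160:206,258].mean(-1).astype(int).tolist())
# depth -> points, fisheye
v,u=np.mgrid[155:215,235:285]
x=(u-c['cx'])/c['fx'];y=(v-c['cy'])/c['fy'];r=np.hypot(x,y)+1e-9
D=np.stack([np.tan(r)*x/r,np.tan(r)*y/r,np.ones_like(r)],-1)*d[155:215,235:285][...,None]
Rm=R.from_rotvec(c['rvec']).as_matrix();W=(D-c['tvec'])@Rm
m=(W[...,2]>.094)&(W[...,2]<.106);w=W[m];print(m.sum(),w.mean(0),u[m].min(),u[m].max(),v[m].min(),v[m].max())
rect=cv2.minAreaRect((w[:,:2]*1000).astype(np.float32));print(rect)
q=w[:,:2]-w[:,:2].mean(0);e,V=np.linalg.eigh(q.T@q/len(q));print(e**.5*1e3,np.degrees(np.arctan2(V[1,1],V[0,1]))%180)
m2=(W[...,2]>.064)&(W[...,2]<.076);print(np.median(W[m2][:,2]))
E
```

```text
[202, 203, 202, 201, 199, 195, 174, 141, 128, 139, 179, 226, 241, 243, 243, 243, 243, 243, 243, 243, 243, 242, 239, 217, 158, 126, 122, 123, 123, 122, 124, 149, 202, 236, 242, 242, 242, 242, 242, 242, 241, 241, 238, 226, 208, 202]
319 [0.47683534 0.02575974 0.09976332] 253 263 169 203
((476.7579345703125, 25.01401138305664), (33.543941497802734, 8.938430786132812), 86.11469268798828)
[2.580329   9.89249732] 86.16646142047647
0.06997879635470099
```

```bash
python3 -c "
from h import *
print(delta(np.array([.4768,.0245,.079]),down(-4)))"
```

```text
[-0.0016, 0.0008, 0.1506, -0.0009, -0.0006, -0.043]
```

{"api": "creep_tool", "payload": {
  "increments": [0.6, -0.0016, 0.0008, 0.04, 0, 0, -0.043, 0.6, -0.0016, 0.0008, 0.08, 0, 0, -0.043, 0.6, -0.0016, 0.0008, 0.12, 0, 0, -0.043, 0.6, -0.0016, 0.0008, 0.14, 0, 0, -0.043, 0.6, -0.0016, 0.0008, 0.1506, 0, 0, -0.043, 0.6, -0.0016, 0.0008, 0.1506, 0, 0, -0.043]
}}

```text
clock: 2.15
tool_pos: [0.4765, 0.0253, 0.0784]
eef_rot: [0.731, 0.683, -0.001, -0.001]
contact_force: [0.3, 0.2, 0.2]
opening: 0.599
finger_force: 0.0
```

{"api": "creep_tool", "payload": {
  "increments": [0.0, 0, 0, 0, 0, 0, 0, 0.0, 0, 0, 0, 0, 0, 0, 0.0, 0, 0, 0, 0, 0, 0, 0.0, 0, 0, 0, 0, 0, 0, 0.0, 0, 0, 0, 0, 0, 0, 0.0, 0, 0, 0, 0, 0, 0],
  "clamp_n": 12
}}

```text
clock: 2.75
tool_pos: [0.477, 0.0239, 0.0795]
eef_rot: [0.731, 0.682, -0.0, -0.0]
contact_force: [-0.1, 0.9, 3.9]
opening: 0.101
finger_force: 12.0
```

```bash
python3 -c "
from h import *
s=get_state();print(s['contact_force'],s['moment'],s['q'],R.from_quat(s['eef_rot']).as_matrix().round(3).tolist())
print(delta(s['tool_pos'],down(-76.75)))"
```

```text
[-0.06856724  0.88368864  3.91607216] [-0.12562731  0.48667196 -0.05737793] [-0.16195525  0.79391027  0.0254081   2.13261875 -0.0854896   0.21638421
 -0.13076061] [[0.07, 0.998, -0.0], [0.998, -0.07, 0.0], [0.0, -0.0, -1.0]]
[0.0, 0.0, 0.0, -0.0005, 0.0002, 1.2694]
```

{"api": "creep_tool", "payload": {
  "increments": [0, 0, 0, 0, 0, 0, 0.14, 0, 0, 0, 0, 0, 0, 0.28, 0, 0, 0, 0, 0, 0, 0.42, 0, 0, 0, 0, 0, 0, 0.56, 0, 0, 0, 0, 0, 0, 0.7, 0, 0, 0, 0, 0, 0, 0.84, 0, 0, 0, 0, 0, 0, 0.98, 0, 0, 0, 0, 0, 0, 1.12, 0, 0, 0, 0, 0, 0, 1.27, 0, 0, 0, 0, 0, 0, 1.27]
}}

```text
clock: 3.75
tool_pos: [0.4777, 0.0232, 0.0795]
eef_rot: [0.993, 0.114, 0.0, 0.001]
contact_force: [-0.5, -1.2, 3.6]
opening: 0.101
finger_force: 12.0
```

{"api": "creep_tool", "payload": {
  "increments": [0, 0, 0, 0, 0, 0, 0, 0, 0, 0, 0, 0, 0, 0, 0, 0, 0, 0, 0, 0, 0]
}}

```text
clock: 4.05
tool_pos: [0.4777, 0.0233, 0.0795]
eef_rot: [0.993, 0.116, 0.001, 0.0]
contact_force: [2.0, -2.9, 5.5]
opening: 0.099
finger_force: 12.0
```

```bash
python3 -c "
from h import *
s=get_state();print(s['contact_force'],s['moment'],s['q'])
print(delta(s['tool_pos'],down(-76.75)))"
```

```text
[ 2.00607928 -2.92776533  5.47768822] [-0.62788788  0.13608626 -0.04813327] [-0.27955108  0.81189499  0.22157764  2.13790029 -0.67331964  0.25760382
 -0.80800946]
[0.0, 0.0, 0.0, 0.0007, -0.001, 0.0004]
```

{"api": "creep_tool", "payload": {
  "increments": [0.35, 0, 0, 0, 0, 0, 0, 0.35, 0, 0, 0, 0, 0, 0, 0.35, 0, 0, 0, 0, 0, 0, 0.35, 0, 0, -0.03, 0, 0, 0, 0.35, 0, 0, -0.07, 0, 0, 0, 0.35, 0, 0, -0.11, 0, 0, 0, 0.35, 0, 0, -0.15, 0, 0, 0, 0.35, 0, 0, -0.19, 0, 0, 0, 0.35, 0, 0, -0.19, 0, 0, 0]
}}

```text
clock: 4.95
tool_pos: [0.4799, 0.0238, 0.2732]
eef_rot: [0.993, 0.115, 0.004, -0.0]
contact_force: [0.7, -0.2, 0.1]
opening: 0.347
finger_force: 0.0
```

```bash
python3 - <<'E'
from h import *
print(delta(hw(.145,0,.27),down(-76.75)))
c=camera_params('wrist')
p,d=snapshot('wrist')
v,u=np.mgrid[:384,:512]
x=(u-c['cx'])/c['fx'];y=(v-c['cy'])/c['fy'];r=np.hypot(x,y)+1e-9
D=np.stack([np.tan(r)*x/r,np.tan(r)*y/r,np.ones_like(r)],-1)*d[...,None]
Rm=R.from_rotvec(c['rvec']).as_matrix();W=(D-c['tvec'])@Rm
m=(W[...,2]>.094)&(W[...,2]<.106)&(np.linalg.norm(W[...,:2]-[.477,.0245],axis=-1)<.022);w=W[m]
rect=cv2.minAreaRect((w[:,:2]*1000).astype(np.float32));print(m.sum(),rect)
q=w[:,:2]-w[:,:2].mean(0);e,V=np.linalg.eigh(q.T@q/len(q));print(e**.5*1e3,np.degrees(np.arctan2(V[1,1],V[0,1]))%180)
E
```

```text
[-0.003, 0.1994, 0.0034, 0.0009, -0.0087, 0.0002]
238 ((477.307373046875, 22.441604614257812), (33.04216003417969, 7.869933128356934), 13.149313926696777)
[2.5222224  9.74162237] 13.286286227307073
```

The wing is at 13.2°, so it lines up with the slot. Next I close the fingers and cross over the panel.

{"api": "creep_tool", "payload": {
  "increments": [0, 0, 0.04, 0, 0, 0, 0, 0, 0, 0.08, 0, 0, 0, 0, 0, 0, 0.12, 0, 0, 0, 0, 0, 0, 0.16, 0, 0, 0, 0, 0, -0.003, 0.2, 0.003, 0, -0.008, 0, 0, -0.003, 0.2, 0.003, 0, -0.008, 0, 0, -0.003, 0.2, 0.003, 0, -0.008, 0],
  "clamp_n": 30
}}

```text
clock: 5.7
tool_pos: [0.519, -0.1715, 0.2644]
eef_rot: [0.993, 0.114, -0.006, -0.001]
contact_force: [-0.0, 0.5, -0.4]
opening: 0.005
finger_force: 0.0
```

```bash
python3 - <<'E'
from h import *
print(delta(hw(.145,0,.19),down(-76.75)),get_state()['q'])
p,W=cloud('scene');save('scene2',p)
E
```

```text
[0.0045, 0.0006, 0.0743, -0.0025, 0.0109, -0.0022] [-0.09603334  0.61522888  0.5601388   1.78594628 -0.407293    0.86940752
 -0.68963776]
```

View pics/scene2.png

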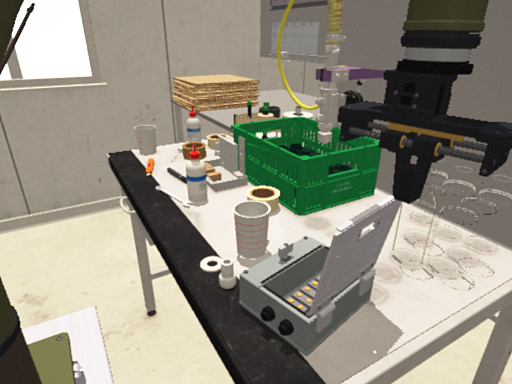

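The panel is still open and the closed gripper is above and outside it, near (410,190). I lower it next to the outer face.

{"api": "creep_tool", "payload": {
  "increments": [0, 0.0045, 0, 0.03, -0.0025, 0.0109, 0, 0, 0.0045, 0, 0.06, -0.0025, 0.0109, 0, 0, 0.0045, 0, 0.0743, -0.0025, 0.0109, 0, 0, 0.0045, 0, 0.0743, -0.0025, 0.0109, 0, 0, 0.0045, 0, 0.0743, -0.0025, 0.0109, 0]
}}

```text
clock: 6.25
tool_pos: [0.524, -0.1691, 0.1919]
eef_rot: [0.993, 0.116, 0.001, 0.001]
contact_force: [-0.2, 0.6, 0.8]
opening: 0.005
finger_force: 0.0
```

```bash
python3 - <<'E'
from h import *
for a in (1.57,1.4,1.22,1.05,.87,.7,.52,.35,.26,.17,.09):
    X=.075-.112*np.cos(a)+.002*np.sin(a)+.0175; Z=.0735+.112*np.sin(a)+.002*np.cos(a)
    print(a,delta(hw(X,0,Z),down(-76.75)))
E
```

```text
1.57 [-0.0016, -0.049, 0.0063, 0.0013, -0.0025, 0.0015]
1.4 [-0.0016, -0.068, 0.0076, 0.0013, -0.0025, 0.0015]
1.22 [-0.0016, -0.0876, 0.0124, 0.0013, -0.0025, 0.0015]
1.05 [-0.0015, -0.105, 0.0201, 0.0013, -0.0025, 0.0015]
0.87 [-0.0016, -0.1217, 0.0313, 0.0013, -0.0025, 0.0015]
0.7 [-0.0016, -0.1354, 0.0445, 0.0013, -0.0025, 0.0015]
0.52 [-0.0016, -0.1472, 0.0608, 0.0013, -0.0025, 0.0015]
0.35 [-0.0016, -0.1556, 0.0779, 0.0013, -0.0025, 0.0015]
0.26 [-0.0016, -0.1588, 0.0874, 0.0013, -0.0025, 0.0015]
0.17 [-0.0017, -0.1611, 0.0972, 0.0013, -0.0025, 0.0015]
0.09 [-0.0017, -0.1624, 0.1061, 0.0013, -0.0025, 0.0015]
```

{"api": "creep_tool", "payload": {
  "increments": [0, -0.0016, -0.017, 0.002, 0, 0, 0, 0, -0.0016, -0.033, 0.004, 0, 0, 0, 0, -0.0016, -0.049, 0.006, 0, 0, 0, 0, -0.0016, -0.059, 0.007, 0, 0, 0, 0, -0.0016, -0.068, 0.0076, 0, 0, 0, 0, -0.0016, -0.078, 0.01, 0, 0, 0, 0, -0.0016, -0.0876, 0.0124, 0, 0, 0, 0, -0.0016, -0.0965, 0.016, 0, 0, 0, 0, -0.0016, -0.105, 0.02, 0, 0, 0, 0, -0.0016, -0.105, 0.02, 0, 0, 0]
}}

```text
clock: 7.25
tool_pos: [0.4983, -0.0672, 0.171]
eef_rot: [0.993, 0.116, 0.001, 0.001]
contact_force: [1.8, -2.0, 3.6]
opening: 0.003
finger_force: 1.6
```

```bash
python3 - <<'E'
from h import *
for a in (.96,.87,.7,.52,.35,.26,.17,.09):
    X=.075-.112*np.cos(a)+.002*np.sin(a)+.0175; Z=.0735+.112*np.sin(a)+.002*np.cos(a)
    print(a,delta(hw(X,0,Z),down(-76.75)))
p,W=cloud('scene');save('scene3',p)
E
```

```text
0.96 [-0.0, -0.0084, 0.0046, 0.0013, -0.0024, 0.0015]
0.87 [-0.0, -0.0165, 0.0106, 0.0013, -0.0024, 0.0015]
0.7 [-0.0, -0.0302, 0.0237, 0.0013, -0.0024, 0.0015]
0.52 [-0.0001, -0.042, 0.04, 0.0013, -0.0024, 0.0015]
0.35 [-0.0001, -0.0504, 0.0571, 0.0013, -0.0024, 0.0015]
0.26 [-0.0001, -0.0536, 0.0667, 0.0013, -0.0024, 0.0015]
0.17 [-0.0001, -0.0559, 0.0765, 0.0013, -0.0024, 0.0015]
0.09 [-0.0001, -0.0573, 0.0853, 0.0013, -0.0024, 0.0015]
```

View pics/scene3.png

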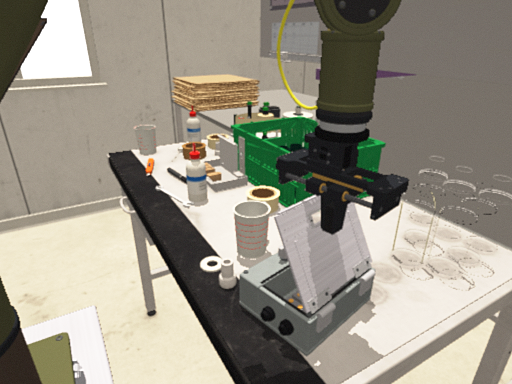

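The fingertip is on the outer face at about (335,225) and the panel has swung past upright with light force. I continue the arc.

{"api": "creep_tool", "payload": {
  "increments": [0, 0, -0.0084, 0.0046, 0, 0, 0, 0, 0, -0.0165, 0.0106, 0, 0, 0, 0, 0, -0.0235, 0.017, 0, 0, 0, 0, 0, -0.0302, 0.0237, 0, 0, 0, 0, 0, -0.0365, 0.032, 0, 0, 0, 0, 0, -0.042, 0.04, 0, 0, 0, 0, 0, -0.0465, 0.0485, 0, 0, 0, 0, 0, -0.0504, 0.0571, 0, 0, 0, 0, 0, -0.0536, 0.0667, 0, 0, 0, 0, 0, -0.0536, 0.0667, 0, 0, 0]
}}

```text
clock: 8.3
tool_pos: [0.4856, -0.0144, 0.1039]
eef_rot: [0.993, 0.116, 0.0, -0.001]
contact_force: [1.9, 3.6, 6.5]
opening: 0.004
finger_force: 2.8
```

```bash
python3 - <<'E'
from h import *
for a in (.26,.17,.09,.04,0):
    X=.075-.112*np.cos(a)+.002*np.sin(a)+.0175; Z=.0735+.112*np.sin(a)+.002*np.cos(a)
    print(a,delta(hw(X,0,Z),down(-76.75)))
E
```

```text
0.26 [0.0003, 0.0007, -0.0004, -0.001, -0.0011, 0.0014]
0.17 [0.0003, -0.0016, 0.0095, -0.001, -0.0011, 0.0014]
0.09 [0.0003, -0.0029, 0.0183, -0.001, -0.0011, 0.0014]
0.04 [0.0003, -0.0033, 0.0239, -0.001, -0.0011, 0.0014]
0 [0.0003, -0.0035, 0.0284, -0.001, -0.0011, 0.0014]
```

{"api": "creep_tool", "payload": {
  "increments": [0, 0, -0.001, 0.005, 0, 0, 0, 0, 0, -0.0016, 0.0095, 0, 0, 0, 0, 0, -0.0023, 0.014, 0, 0, 0, 0, 0, -0.003, 0.018, 0, 0, 0, 0, 0, -0.003, 0.021, 0, 0, 0, 0, 0, -0.0033, 0.024, 0, 0, 0, 0, 0, -0.0033, 0.024, 0, 0, 0, 0, 0, -0.0033, 0.024, 0, 0, 0]
}}

```text
clock: 9.1
tool_pos: [0.4847, -0.0108, 0.0808]
eef_rot: [0.993, 0.116, 0.001, -0.001]
contact_force: [0.4, 5.5, 7.4]
opening: 0.005
finger_force: 3.2
```

```bash
python3 - <<'E'
from h import *
print(delta(hw(-.0195,0,.0755),down(-76.75)),get_state()['contact_force'])
E
```

```text
[0.0003, 0.0002, 0.0053, -0.0023, -0.0014, 0.0017] [0.44267992 5.54105017 7.38013045]
```

{"api": "creep_tool", "payload": {
  "increments": [0, 0, 0, 0.0015, 0, 0, 0, 0, 0, 0, 0.003, 0, 0, 0, 0, 0, 0, 0.004, 0, 0, 0, 0, 0, 0, 0.005, 0, 0, 0, 0, 0, 0, 0.005, 0, 0, 0, 0, 0, 0, 0.005, 0, 0, 0]
}}

```text
clock: 9.7
tool_pos: [0.4847, -0.0106, 0.0759]
eef_rot: [0.993, 0.116, 0.001, -0.001]
contact_force: [-0.0, 4.6, 6.6]
opening: 0.006
finger_force: 3.7
```

{"api": "creep_tool", "payload": {
  "increments": [0, 0, 0, 0.001, 0, 0, 0, 0, 0, 0, 0.001, 0, 0, 0, 0, 0, 0, 0.001, 0, 0, 0]
}}

```text
clock: 10.0
tool_pos: [0.4847, -0.0105, 0.0756]
eef_rot: [0.993, 0.116, 0.001, -0.002]
contact_force: [-0.6, 4.1, 14.8]
opening: 0.004
finger_force: 7.6
```

{"api": "creep_tool", "payload": {
  "increments": [0, 0, 0, 0.0002, 0, 0, 0, 0, 0, 0, 0.0002, 0, 0, 0, 0, 0, 0, 0.0002, 0, 0, 0, 0, 0, 0, 0.0002, 0, 0, 0, 0, 0, 0, 0.0002, 0, 0, 0, 0, 0, 0, 0.0002, 0, 0, 0, 0, 0, 0, 0.0002, 0, 0, 0, 0, 0, 0, 0.0002, 0, 0, 0]
}}

```text
clock: 10.8
tool_pos: [0.4847, -0.0105, 0.0755]
eef_rot: [0.993, 0.116, 0.001, -0.002]
contact_force: [-0.5, 5.3, 17.4]
opening: 0.007
finger_force: 8.3
```

```bash
python3 - <<'E'
from h import *
p,W=cloud('scene')
cv2.imwrite('pics/s4.png',cv2.resize(cv2.cvtColor(p[150:350,200:420],cv2.COLOR_RGB2BGR),None,fx=3,fy=3))
import itertools
# panel heights along housing x (scene cloud)
q=W[...,:2]-C; hxs=q@hx; hys=q@hy
for x in (-.08,-.07,-.04,0,.03):
    m=(abs(hxs-x)<.005)&(hys<-.03)&(hys>-.09)&(W[...,2]>.05)&(W[...,2]<.12);print(x,m.sum(),np.median(W[m][:,2]) if m.any() else None)
m=(np.hypot(hxs+.055,hys)<.025)&(W[...,2]>.082)&(W[...,2]<.11);w=W[m];print('wing',m.sum(),w[:,2].max() if m.any() else None)
print(get_state()['contact_force'])
E
```

```text
-0.08 102 0.07517402296663726
-0.07 114 0.0750886081311965
-0.04 121 0.07528032981269074
0 134 0.07563048628110941
0.03 163 0.07559157136561417
wing 141 0.1094830001173355
[-0.48207206  5.07049225 16.85773981]
```

View pics/s4.png

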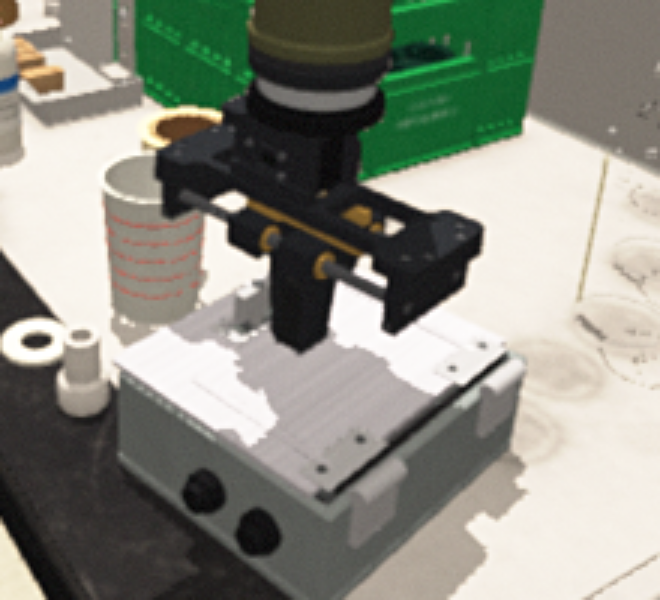

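The panel lies flat at 75 mm with the wing standing through the slot at about (250,305) in the crop. The closed fingers are pressing on it at about (300,340) with a steady 17 N, so I hand the job in.

```bash
python3 -c "
from plant import finish_job
print(finish_job())"
```

```text
the job is handed in; nothing more can be done
None
```

I turned the wing in line with the slot, closed the panel over it and handed the job in with the gripper still holding it home at about 17 N; the hand-in returned no verdict.

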